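Change over a twin filter: push the fresh cartridge in, release the spent one

TASK

Bring the standby filter on line before taking the spent one off: push the blue cartridge into its bay until the catch holds it and let go, while the orange one is still caught in the other bay. Then push the orange cartridge once so that its catch lets go and it springs out, draw it out and lay it flat in the steel tray without dropping it. Leave the blue one caught and do not knock the bowl, the white jar or the small amber bottle about.

Things in the scene. Friction and masses are not known exactly. Their poses are not given: they have to be found in the camera images.
- bay_standby: white bay (mm): housing 100 wide, 175 deep, 66 high, mouth 47 wide x 42 high, blue rim, roof 24-wide slot (cartridge seen in it); before it an open trough 110 long, 62 wide. Level floor 12 above the bench throughout; trough rails reach 20 above it, 47 apart inside. Origin: at bench height under the mouth's centre; +x level into the bay. Fixed; left or right. The blue cartridge lies in its trough.
- bay_duty: white bay (mm): housing 100 wide, 175 deep, 66 high, mouth 47 wide x 42 high, blue rim, roof 24-wide slot (cartridge seen in it); before it an open trough 110 long, 62 wide. Level floor 12 above the bench throughout; trough rails reach 20 above it, 47 apart inside. Origin: at bench height under the mouth's centre; +x level into the bay. Fixed; left or right. The orange cartridge is caught in it.
- ejector_standby (a joint): sprung ejector in the standby bay, m along bay +x: 0 out (start), 0.056 end stop. Push-push: pushed past 0.050 and let go, it is caught near 0.0355; pushed past 0.050 again and let go, it springs back to 0; a shorter push changes nothing. Spring 2.5 N at 0, 6 N at 0.056; catch and friction add 2-6 N; push slowly (50 mm/s). A red flag in the roof slot moves with it.
- ejector_duty (a joint): the same ejector in the duty bay; starts caught near 0.0355. The cartridge's inner end rests against the ejector, so its origin is at bay x = this value - 0.007: caught, the pushing end stands 26 mm out of the mouth; sprung out, about 62 mm (it may coast some mm further).
- fresh: fresh cartridge, blue with white ends, mm: 110 long (x), 44 wide (y), 38 high (z), 0.15-0.27 kg. Origin: centre of underside; +x towards the end that enters the bay first, so the end to push is 55 from it on -x. Lies in the standby trough, nose just inside the mouth, 3 to 43 short of touching the ejector.
- spent: spent cartridge, orange with black ends, mm: 110 long (x), 44 wide (y), 38 high (z), 0.15-0.27 kg. Origin: centre of underside; +x towards the end that enters the bay first, so the end to push is 55 from it on -x. In the bay its top is 50 above the bench. Sprung out, grip it from above across its width by the part outside; 50 of pull frees it.
- tray: open steel tray fixed on the bench, 180 x 130 mm outside (x, y), 25 mm high, walls and floor 4 mm thick; may be on either side. Origin: centre of its underside.
- vial_rack: white rack of vials, fixed, 160 x 110 mm, 70 mm high, on the other side from the tray; origin: centre of its underside.
- bowl: bystander: white ceramic bowl, 72 mm across, 35 mm high; loose; not part of the job. Origin: centre of its underside.
- jar: bystander: white jar with blue cap, 70 mm across, 100 mm high; loose; not part of the job. Origin: centre of its underside.
- amber_small: bystander: amber bottle with red cap, 60 mm across, 130 mm high; loose; not part of the job. Origin: centre of its underside.
Things that resemble listed ones, but are neither listed nor needed, are in the scene too. What is shaped like the spent but pink or yellow is not meant. Of the things that look like the fresh, the smaller one is meant.

How it is judged:
By the outcome, as a careful person would: the job done as asked, in the order asked, and still so for the second after the job is handed in, with the robot touching nothing.
It also fails if it takes over 67 s, if anything falls off the work surface, if the arm or the gripper's body presses on something with over 40 N, if the wrist force passes 120 N, or if a joint passes its speed limit or range.

ROBOT

A 6-joint arm with a two-finger parallel gripper is mounted at the origin on the work surface. World frame = base frame: x ahead of the robot, y to its left, z up, the work surface at z = 0. Lengths are in m, angles in rad, forces in N, time in s.
With the tool pointing down it reaches from about 0.425 to 0.95 m from the base axis. Payload 14.7 kg.
Tool frame: the origin (TCP) lies between the finger pads; the fingertips stand 22 mm ahead of it and the grasp point (between the pads) lies 3 mm ahead of it; z points along the fingers, y is the direction in which the jaws open and shut (so a half turn about z gives the same grasp; the last joint's range is limited). The gripper opens to 85 mm and grips with 20 to 120 N. Pads are 22 mm wide; open, the fingers measure 114 mm over their backs; the gripper's body (76 mm by 85 mm) begins 54 mm behind the grasp point. The pads swing forward as they close: fully open they stand 13 mm farther back than shut.
Start: joints at [1.269, 0.48, 1.596, -0, 1.065, -0.047], TCP at [0.164, 0.629, 0.253] pointing down, gripper open.
Joint ranges: [-2.75, 2.75], [-0.82, 2.05], [0.23, 2.67], [-1.56, 4.7], [0.09, 2.69], [-2.92, 2.92]. Speed limits (rad/s): [1.89, 1.89, 2.39, 3.01, 3.01, 3.01].

INTERFACE

Orientations are given as a 3x3 rotation matrix whose columns are the frame's x, y, z axes.
In Python, from cell import * gives the robot as it stands. The module is installed in compiled form; this text tells all that it offers.
- The arm moves only by the tool play_rows, never from a script. Its arguments are lists of equal length, an entry for each row: "jaw": the finger opening in mm, from 0 to 85.4; "offset": the shift along the world's x, y, z in mm, a list of three; "roll": the turn about the world's z in degrees. In form: {"jaw": [jaw, ...], "offset": [[tx, ty, tz], ...], "roll": [roll, ...]}. A call has 1 to 20 rows; each row is the pose to reach, as a shift and turn from the pose commanded when the call began; what a row does not reach only later rows make up. A row lasts 1/8 s, in which the tool goes at most 62.5 mm and 10.7 degrees, less where a joint would pass 70% of its speed; a pose out of reach is approached as far as the arm can. A call with a gripper value outside its range is refused whole. The fingers move at their own pace and stop on an object; "grip_force" is the grip in N (left out, the last holds). Time passes only in rows, so rows that repeat a pose let the fingers close. It gives the time, the measured TCP pose, the force and the opening at its end, in the units of the state.
- get_obs(): the state, without advancing time (a new reading comes with each control period).
- snapshot(name): name is "scene" or "side" or "wrist"; returns a dict with "img" (400x640x3 uint8, red, green, blue), "fov_y" (degrees; the focal length in pixels is half the picture's height over the tangent of half this angle, whatever the lens; pixels are square), "cx", "cy" (the principal point, pixels), "rvec" (rotation vector, rad) and "tvec" (3), from world to camera coordinates, as OpenCV has them. Camera axes: x right, y down, z forward; pixel columns grow to the right and rows downward; lengths in m; the calibration is good to about 2 mm. A picture is of the moment at which its call begins. There is no depth.
- close_job(): hands the job in, once; it reports no verdict.
The state is a dict: "time": time; "joints": joint angles; "joint_vel": joint speeds; "joint_torque": joint torques, N m; "position": TCP position; "eef_rot": TCP orientation; "force": force on the tool from outside, world axes, zero at the start; "ft_torque": the same for the moment, N m; "width": finger opening in m.
Only numpy, scipy, OpenCV 4.12 (cv2) and the standard library are available. Lean on these libraries where they do the work, as an engineer would, in place of code of your own. Each camera call takes 0.05 s, during which the arm holds its last target. There are 200 camera calls.

## Working session

There is one attempt and no reset: what is moved stays moved. The work goes in short steps, Python scripts to look and compute and a tool call to move; the robot and the scene stay as the last step left them, time stands still between calls to the robot, and variables do not carry over. Pictures are saved under pics/ and viewed, about 8 in all and at most 12, crops included, and the job is handed in when it is done.

Besides the shell and the picture viewer there is one more tool, called after "Request:" as a command line: name --pt "numbers of a row" for each row, then --argument value for the rest. play_rows: Moves the arm, as the interface text tells. Its arguments: {"type":"object","properties":{"jaw":{"type":"array","items":{"type":"number"}},"offset":{"type":"array","items":{"type":"array","items":{"type":"number"}}},"roll":{"type":"array","items":{"type":"number"}},"grip_force":{"type":"number"}},"required":["jaw","offset","roll"]}

```bash
mkdir -p pics
cat > h.py <<'E'
from cell import *
import numpy as np, cv2, json, sys
def snap(cam,fn):
    s=snapshot(cam); cv2.imwrite('pics/'+fn+'.png',s['img'][:,:,::-1]); 
    np.savez('pics/'+fn+'.npz',**{k:np.array(v) for k,v in s.items()}); return s
def load(fn): return dict(np.load('pics/'+fn+'.npz'))
def K(s):
    f=200/np.tan(np.radians(float(s['fov_y']))/2); return np.array([[f,0,float(s['cx'])],[0,f,float(s['cy'])],[0,0,1.]])
def ray(s,u,v):
    R=cv2.Rodrigues(np.array(s['rvec'],float))[0]; t=np.array(s['tvec'],float).ravel()
    return -R.T@t, R.T@np.linalg.inv(K(s))@np.array([u,v,1.])
def atz(s,u,v,z):
    c,d=ray(s,u,v); return c+d*(z-c[2])/d[2]
def proj(s,P):
    return cv2.projectPoints(np.array(P,float).reshape(-1,1,3),np.array(s['rvec'],float),np.array(s['tvec'],float),K(s),None)[0].reshape(-1,2)
E
python3 - <<'E'
from h import *
a=snap('scene','s0');b=snap('side','d0');c=snap('wrist','w0')
for x in (a,b,c): print(x['img'].shape,x['fov_y'],ray(x,320,200))
print(get_obs())
E
```

```text
(400, 640, 3) 43.55847440884251 (array([ 1.08892315, -0.92521064,  1.15909416]), array([-0.41314566,  0.57512612, -0.70617516]))
(400, 640, 3) 51.79959863892257 (array([ 0.14781163, -0.81269364,  0.89653316]), array([ 0.24747205,  0.67891446, -0.69127619]))
(400, 640, 3) 68.18630995065655 (array([0.09728344, 0.64604444, 0.37281402]), array([ 0.25734937, -0.06055275, -0.96446304]))
{'time': 0.15, 'joints': array([ 1.26934706e+00,  4.80709756e-01,  1.59674405e+00,  1.17790933e-06,
        1.06510094e+00, -4.66142756e-02]), 'joint_vel': array([-2.02224467e-03, -8.55878094e-05, -9.41805497e-04, -1.69007744e-03,
       -9.33606050e-04, -6.50332403e-05]), 'joint_torque': array([ 1.08036140e-03, -9.51141715e+01, -4.30464649e+01,  3.35373841e-05,
        8.12761718e-03, -1.48282163e-05]), 'position': array([0.16375413, 0.62872202, 0.25279999]), 'eef_rot': array([[-9.67704755e-01,  2.52086146e-01, -2.86633990e-04],
       [ 2.52086305e-01,  9.67704320e-01, -9.18404547e-04],
       [ 4.58598874e-05, -9.61000950e-04, -9.99999537e-01]]), 'force': array([-0.84869684, -0.57445279,  0.69689021]), 'ft_torque': array([-0.04202878,  0.02763955,  0.00199148]), 'width': 0.08533918802673018}
```

View pics/s0.png

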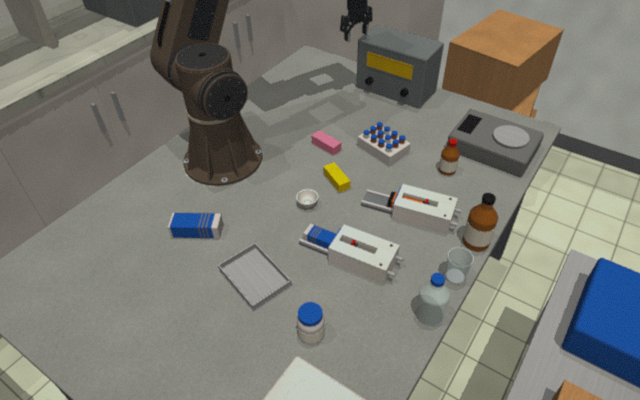

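View pics/d0.png

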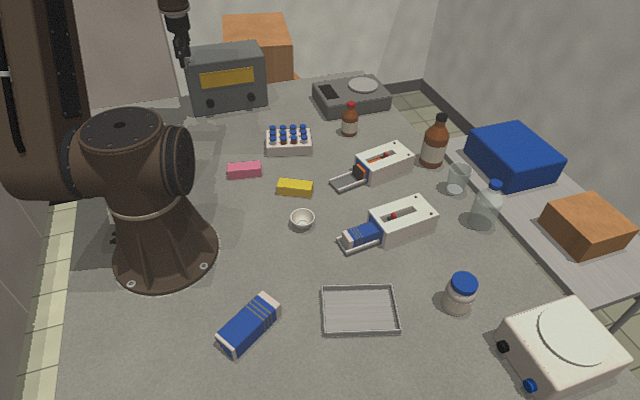

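The scene view shows the standby bay at about (365,252) with the blue cartridge in its trough at (320,237). The duty bay is at (425,208), with the orange end at (393,198). The tray is at (255,275), the bowl at (307,199), the jar at (310,322) and the small amber bottle at (450,157).

There are two blue candidates: the large one lying free at (196,225) and the smaller one in the trough at (320,237). The smaller one in the trough fits the description. Pink at (326,142) and yellow at (337,177) are decoys. I'll confirm this in one enlarged crop.

Run:
```python
import cv2,numpy as np
a=cv2.imread('pics/s0.png')[175:285,295:465]; b=cv2.imread('pics/d0.png')[130:260,320:450]
a=cv2.resize(a,None,fx=4.6,fy=4.6,interpolation=cv2.INTER_CUBIC)[:,:782]
cv2.imwrite('pics/c1.png',a)
cv2.imwrite('pics/c2.png',cv2.resize(b,None,fx=4.6,fy=4.6,interpolation=cv2.INTER_CUBIC))
```

```text
(no output)
```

View pics/c1.png

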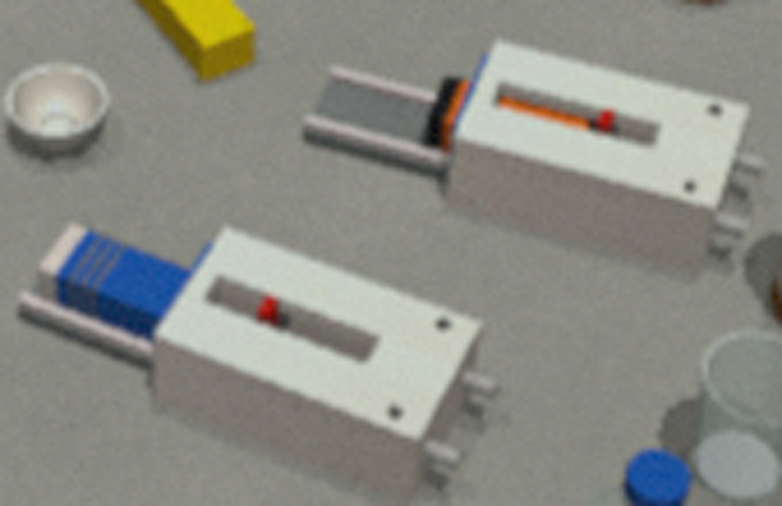

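View pics/c2.png

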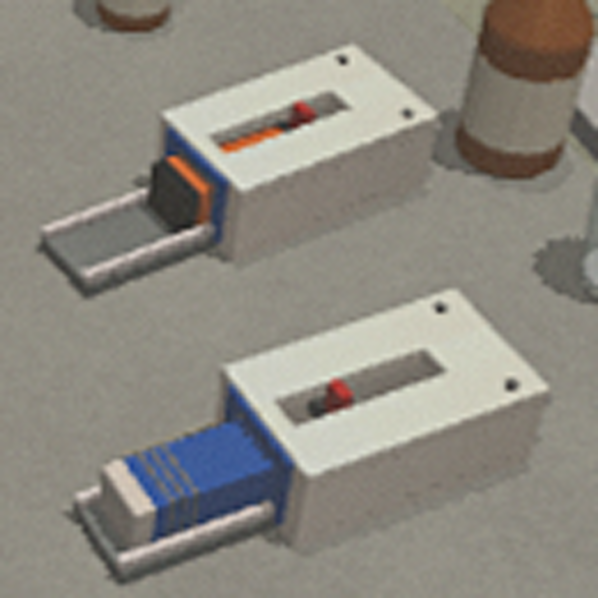

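The crops confirm the fresh cartridge is the small blue one in the standby trough, with its flag at the out position. The orange one is caught in the duty bay with its flag further in. Next I'll fit the poses.

```bash
cat > fit.py <<'E'
from h import *
from scipy.optimize import least_squares
S=load('s0');D=load('d0')
A=lambda p:[295+p[0]/4.6,175+p[1]/4.6]; B=lambda p:[320+p[0]/4.6,130+p[1]/4.6]
def fit(loc,z,ps,pd,x0):
    loc=np.array(loc,float)
    def W(q):
        c,s=np.cos(q[2]),np.sin(q[2]); return np.c_[q[0]+c*loc[:,0]-s*loc[:,1],q[1]+s*loc[:,0]+c*loc[:,1],np.full(len(loc),z)]
    f=lambda q:np.r_[(proj(S,W(q))-ps).ravel(),(proj(D,W(q))-pd).ravel()]
    r=least_squares(f,x0,x_scale=[.1,.1,1]); return r.x,np.sqrt(np.mean(r.fun**2))
box=[[0,.05],[0,-.05],[.175,.05],[.175,-.05]]
print('standby',fit(box,.066,[A(p) for p in [(228,230),(157,325),(480,325),(420,435)]],[B(p) for p in [(222,372),(300,472),(460,292),(550,393)]],[.65,0,0]))
print('duty',fit(box,.066,[A(p) for p in [(498,42),(452,145),(748,108),(715,200)]],[B(p) for p in [(163,115),(235,190),(350,44),(438,115)]],[.65,.1,0]))
tr=[[-.09,.065],[.09,.065],[.09,-.065],[-.09,-.065]]
for o in ([(219,274),(256,245),(290,283),(253,306)],):
  for k in range(2):
    print('tray',fit(tr,.025,np.roll(np.array(o,float),-k-0,0),np.array([(321,287),(397,286),(400,333),(322,336)],float),[.5,-.2,0]))
for n,s,d,z in [('fresh tail c1',A((72,226)),B((98,470)),.05),('fresh tail near',A((38,268)),B((135,508)),.05),('spent tail',A((441,80)),B((152,162)),.05),('spent tail near',A((430,143)),B((182,195)),.05),
 ('bowl',(307,194),(302,215),.035),('jar',(310,311),(462,280),.1),('amber',(453,142),(351,104),.13),('yellow',(337,172),(295,184),.03),('rack',(384,138),(289,135),.07)]:
    print(n,atz(S,*s,z).round(3),atz(D,*d,z).round(3))
E
python3 fit.py
```

```text
standby (array([ 0.56931633, -0.12507229,  0.09016836]), np.float64(0.8793370490599299))
duty (array([0.63590224, 0.12246199, 0.20794221]), np.float64(0.9660674264275835))
tray (array([ 0.43249354, -0.34203056,  0.20285164]), np.float64(22.00173561598344))
tray (array([ 0.43260342, -0.3455406 , -0.29200587]), np.float64(2.9885677714652052))
fresh tail c1 [ 0.475 -0.122  0.05 ] [ 0.465 -0.12   0.05 ]
fresh tail near [ 0.477 -0.163  0.05 ] [ 0.475 -0.155  0.05 ]
spent tail [0.609 0.13  0.05 ] [0.607 0.141 0.05 ]
spent tail near [0.632 0.072 0.05 ] [0.613 0.101 0.05 ]
bowl [ 0.381 -0.01   0.035] [ 0.386 -0.01   0.035]
jar [ 0.667 -0.393  0.1  ] [ 0.661 -0.388  0.1  ]
amber [0.698 0.373 0.13 ] [0.689 0.375 0.13 ]
yellow [0.4   0.136 0.03 ] [0.406 0.132 0.03 ]
rack [0.465 0.339 0.07 ] [0.447 0.341 0.07 ]
```

Request:
play_rows --jaw '[0, 0, 0, 0, 0, 0, 0, 0, 0, 0, 0, 0, 0, 0, 0, 0, 0, 0, 0]' --pt "41 -40 0" --pt "82 -80 0" --pt "123 -120 0" --pt "164 -160 0" --pt "205 -200 0" --pt "245 -240 0" --pt "286 -279 0" --pt "296 -339 0" --pt "306 -399 0" --pt "316 -459 0" --pt "326 -519 0" --pt "336 -579 0" --pt "321 -626 0" --pt "306 -673 0" --pt "291 -720 0" --pt "276 -766 -30" --pt "276 -766 -53" --pt "276 -766 -53" --pt "276 -766 -53" --roll '[0, 0, 0, 2, 4, 6, 8, 10, 12, 14, 16, 18, 20, 20, 20, 20, 20, 20, 20]'

```text
time: 2.52
position: [0.4403, -0.1367, 0.2009]
eef_rot: [[-0.995, -0.095, 0.0], [-0.095, 0.995, -0.0], [-0.0, -0.0, -1.0]]
force: [0.6, 0.6, 0.1]
width: -0.0003
```

Run:
```python
from h import *
a=snap('wrist','w1'); o=get_obs(); print(o['time'],o['position'],np.degrees(np.arctan2(o['eef_rot'][1,1],o['eef_rot'][0,1])),o['joints'])
```

```text
2.575 [ 0.44047142 -0.13666191  0.20113305] 95.45804576843433 [-3.66602490e-01  2.88715715e-01  2.07236147e+00  1.75425382e-05
  7.79431926e-01 -2.03267239e+00]
```

View pics/w1.png

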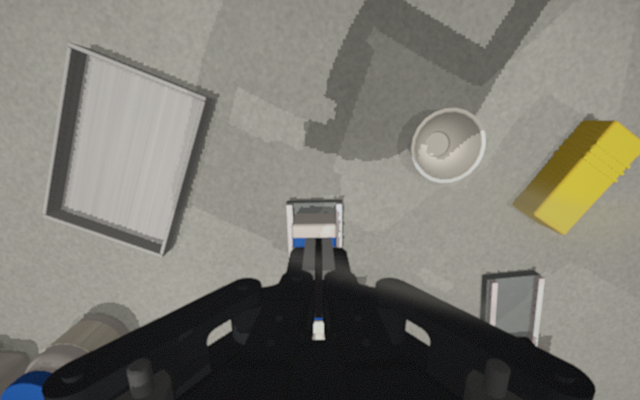

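The wrist view shows the fresh cartridge in line with the closed fingers. Its white end has a top outer edge at about (294–336, 222), and the trough end is at (289–343, 200). The tray rim corners are at (72,45), (208,97), (165,254) and (46,216).

Run:
```python
from h import *
w=load('w1')
print('cam',ray(w,320,200)[0])
for n,u,v,z in [('tail L',294,222,.05),('tail R',336,222,.05),('tail L208',294,208,.05),('trough L',289,200,.032),('trough R',343,199,.032),('dtroughL',484,273,.032),('dtroughR',543,271,.032),('t1',72,45,.025),('t2',208,97,.025),('t3',165,254,.025),('t4',46,216,.025)]:
    print(n,atz(w,u,v,z).round(4))
g=cv2.cvtColor(w['img'],cv2.COLOR_RGB2GRAY); print(w['img'][196:250:2,316].tolist())
b=np.array([.5693,-.1251]);d=np.array([np.cos(.0902),np.sin(.0902)])
for k in (-.110,-.097): print(b+k*d)
```

```text
cam [ 0.37183887 -0.14319518  0.32097109]
tail L [ 0.4702 -0.1572  0.05  ]
tail R [ 0.4664 -0.1166  0.05  ]
tail L208 [ 0.4561 -0.1583  0.05  ]
trough L [ 0.4537 -0.1649  0.032 ]
trough R [ 0.4474 -0.1105  0.032 ]
dtroughL [0.5158 0.0524 0.032 ]
dtroughR [0.5073 0.1157 0.032 ]
t1 [ 0.3292 -0.3709  0.025 ]
t2 [ 0.3621 -0.2486  0.025 ]
t3 [ 0.5298 -0.2964  0.025 ]
t4 [ 0.4975 -0.4193  0.025 ]
[[149, 147, 139], [107, 103, 98], [75, 74, 71], [88, 91, 87], [130, 132, 128], [111, 113, 109], [84, 87, 84], [85, 87, 85], [88, 89, 86], [107, 102, 96], [108, 103, 98], [108, 102, 97], [108, 103, 97], [111, 106, 99], [159, 151, 144], [196, 188, 180], [206, 197, 190], [205, 197, 189], [204, 197, 189], [203, 196, 188], [195, 188, 180], [77, 75, 75], [31, 28, 25], [28, 28, 28], [31, 29, 28], [30, 28, 27], [33, 32, 30]]
[ 0.45974718 -0.13500855]
[ 0.47269433 -0.13383754]
```

Request:
play_rows --jaw '[0, 0, 0, 0, 0, 0, 0, 0, 0, 0, 0, 0, 0, 0, 0, 0, 0, 0, 0, 0]' --pt "0 -3 -50" --pt "0 -3 -100" --pt "0 -3 -140" --pt "0 -3 -158" --pt "0 -3 -158" --pt "6 -2.4 -158" --pt "12 -1.9 -158" --pt "18 -1.3 -158" --pt "24 -0.7 -158" --pt "30 -0.2 -158" --pt "36 0.4 -158" --pt "42 1 -158" --pt "48 1.6 -158" --pt "54 2.1 -158" --pt "60 2.7 -158" --pt "66 3.3 -158" --pt "72 3.8 -158" --pt "78 4.4 -158" --pt "84 5 -158" --pt "84 5 -158" --roll '[0, 0, 0, 0, 0, 0, 0, 0, 0, 0, 0, 0, 0, 0, 0, 0, 0, 0, 0, 0]'

```text
time: 5.08
position: [0.5238, -0.1319, 0.0422]
eef_rot: [[-0.996, -0.094, -0.001], [-0.094, 0.996, 0.0], [0.001, 0.0, -1.0]]
force: [-3.1, 0.5, 2.0]
width: 0.0
```

Run:
```python
from h import *
a=snap('scene','s1');b=snap('side','d1'); o=get_obs(); print(o['time'],o['position'],o['force'])
f=lambda i,c:cv2.resize(i['img'][c[0]:c[1],c[2]:c[3],::-1],(400,400),interpolation=cv2.INTER_CUBIC)
cv2.imwrite('pics/c3.png',np.hstack([f(a,(190,290,300,400)),f(b,(170,270,340,440))]))
```

```text
5.175 [ 0.5236902  -0.13188632  0.04220889] [-2.68793496 -0.93579853  0.41214785]
```

View pics/c3.png

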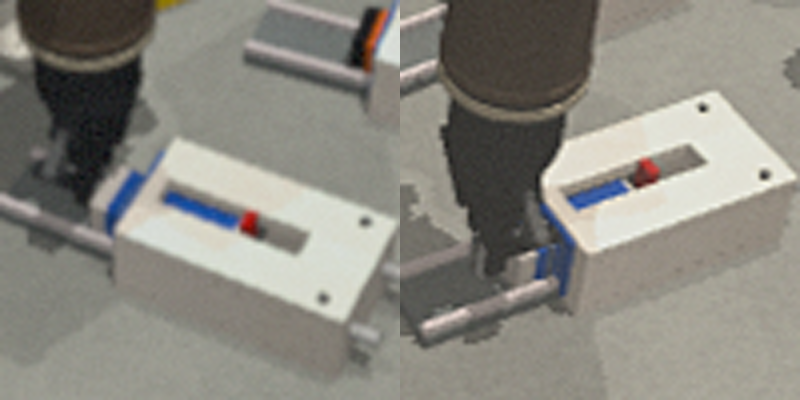

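The blue cartridge is pressing on the ejector, and its flag has moved in along the slot. I'll measure the ejector travel from the flag.

```bash
cat > flag.py <<'E'
from h import *
from scipy import ndimage
def flag(s,P):  # red blob centre near world point P, at z=.07
    i=s['img'].astype(int); m=(i[...,0]>130)&(i[...,1]<60)&(i[...,2]<60)
    u,v=proj(s,[P])[0]; yy,xx=np.nonzero(m); k=np.hypot(xx-u,yy-v)<35; 
    return atz(s,xx[k].mean(),yy[k].mean(),.070), k.sum()
if __name__=='__main__':
  for n in sys.argv[1:]:
    s=load(n)
    for nm,P,y in (('standby',[.65,-.12,.07],.0902),('duty',[.73,.145,.07],.208)):
        p,k=flag(s,P); print(n,nm,p.round(4),k,'along',round(float(p[0]*np.cos(y)+p[1]*np.sin(y)),4))
E
python3 flag.py s0 d0 s1 d1
```

```text
s0 standby [ 0.6237 -0.1245  0.07  ] 10 along 0.61
s0 duty [0.7249 0.1373 0.07  ] 6 along 0.7376
d0 standby [ 0.6208 -0.1209  0.07  ] 4 along 0.6074
d0 duty [0.7234 0.1416 0.07  ] 3 along 0.7371
s1 standby [ 0.6513 -0.1208  0.07  ] 10 along 0.6377
s1 duty [0.7249 0.1373 0.07  ] 6 along 0.7376
d1 standby [ 0.648  -0.1197  0.07  ] 3 along 0.6346
d1 duty [nan nan nan] 0 along nanflag.py:6: RuntimeWarning: Mean of empty slice.
  return atz(s,xx[k].mean(),yy[k].mean(),.070), k.sum()
  ret = ret.dtype.type(ret / rcount)
```

Request:
play_rows --jaw '[0, 0, 0, 0, 0, 0, 0]' --pt "6 0.6 0" --pt "12 1.1 0" --pt "17 1.6 0" --pt "20 1.9 0" --pt "22 2.1 0" --pt "24 2.3 0" --pt "24 2.3 0" --roll '[0, 0, 0, 0, 0, 0, 0]'

```text
time: 6.05
position: [0.5469, -0.1295, 0.0421]
eef_rot: [[-0.996, -0.094, -0.002], [-0.094, 0.996, 0.0], [0.002, 0.001, -1.0]]
force: [-7.4, -1.3, 4.2]
width: -0.0002
```

```bash
python3 - <<'E'
from h import *
snap('scene','s2');snap('side','d2')
E
python3 flag.py s2 d2 2>/dev/null
```

```text
s2 standby [ 0.6746 -0.1184  0.07  ] 10 along 0.6612
s2 duty [0.7249 0.1373 0.07  ] 6 along 0.7376
d2 standby [ 0.6725 -0.1093  0.07  ] 1 along 0.6599
d2 duty [nan nan nan] 0 along nan
```

Request:
play_rows --jaw '[0, 0, 0]' --pt "1.5 0.1 0" --pt "3 0.3 0" --pt "3 0.3 0" --roll '[0, 0, 0]'

```text
time: 6.52
position: [0.5497, -0.1292, 0.0421]
eef_rot: [[-0.996, -0.094, -0.002], [-0.094, 0.996, 0.0], [0.002, 0.001, -1.0]]
force: [-6.7, -0.1, 5.0]
width: 0.0002
```

Request:
play_rows --jaw '[0, 0, 0, 0, 0, 0, 0, 0, 0, 0]' --pt "-5 -0.5 0" --pt "-10 -1 0" --pt "-15 -1.4 0" --pt "-20 -1.9 0" --pt "-26 -2.5 0" --pt "-34 -3.2 0" --pt "-44 -4.2 0" --pt "-44 -4.2 40" --pt "-44 -4.2 95" --pt "-44 -4.2 150" --roll '[0, 0, 0, 0, 0, 0, 0, 0, 0, 0]'

```text
time: 7.78
position: [0.506, -0.1335, 0.1937]
eef_rot: [[-0.996, -0.094, -0.001], [-0.094, 0.996, 0.0], [0.001, 0.0, -1.0]]
force: [1.6, -0.6, 0.3]
width: 0.0002
```

```bash
python3 - <<'E'
from h import *
snap('scene','s3');snap('side','d3')
E
python3 flag.py s3 d3 2>/dev/null
```

```text
s3 standby [ 0.6597 -0.1205  0.07  ] 9 along 0.6461
s3 duty [0.7249 0.1373 0.07  ] 6 along 0.7376
d3 standby [ 0.6551 -0.1122  0.07  ] 1 along 0.6423
d3 duty [0.7217 0.1425 0.07  ] 5 along 0.7356
```

The standby ejector is holding at about 36 mm, so the blue cartridge is caught. Next I'll go to hover at the duty bay.

Request:
play_rows --jaw '[0, 0, 0, 0, 0, 0, 0]' --pt "-1 50 6" --pt "-3 105 6" --pt "-6 160 6" --pt "-11 200 6" --pt "-16 218 6" --pt "-16 218 6" --pt "-16 218 6" --roll '[2, 4, 6.5, 6.5, 6.5, 6.5, 6.5]'

```text
time: 8.75
position: [0.4909, 0.0835, 0.1982]
eef_rot: [[-0.979, -0.206, -0.0], [-0.206, 0.979, -0.0], [0.0, -0.0, -1.0]]
force: [0.4, -0.8, 0.6]
width: -0.0002
```

Run:
```python
from h import *
a=snap('wrist','w2'); o=get_obs(); print(o['time'],o['position'],np.degrees(np.arctan2(o['eef_rot'][1,1],o['eef_rot'][0,1]))-90)
```

```text
8.8 [0.49094808 0.08333544 0.19820761] 11.841400206865941
```

View pics/w2.png

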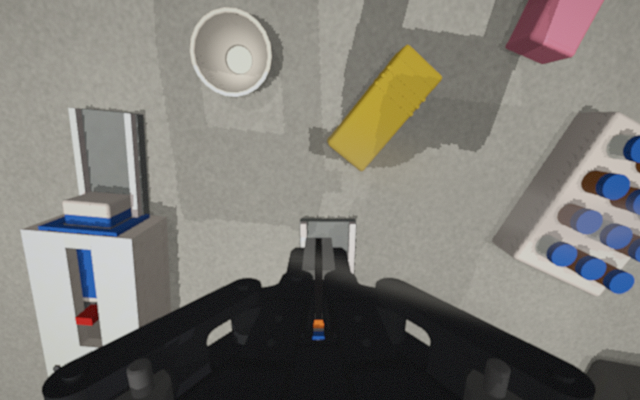

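The wrist view shows the blue cartridge seated in the standby bay with its white end out. The duty trough is below the fingers, with end corners at about (301,219) and (354,218). Through the finger gap the orange is at (318,325).

Run:
```python
from h import *
w=load('w2'); i=w['img']
print('row 235',[ (x,int(i[235,x].sum()//3)) for x in range(294,362,2)])
print('col303',[ (y,int(i[y,303].sum()//3)) for y in range(208,232,2)],'col352',[ (y,int(i[y,352].sum()//3)) for y in range(208,232,2)])
print('row 262',[ (x,int(i[262,x].sum()//3)) for x in range(344,362,1)])
for n,u,v,z in [('L',301,219,.032),('R',354,218,.032),('orange tail?',318,320,.05),('o/blue',318,331,.05),('Lr',302,242,.032),('Rr',355.5,262,.032)]: print(n,atz(w,u,v,z).round(4))
# standby mouth check
```

```text
row 235 [(294, 164), (296, 164), (298, 154), (300, 171), (302, 208), (304, 207), (306, 166), (308, 132), (310, 139), (312, 144), (314, 143), (316, 138), (318, 138), (320, 135), (322, 136), (324, 137), (326, 141), (328, 139), (330, 136), (332, 134), (334, 135), (336, 133), (338, 133), (340, 133), (342, 134), (344, 135), (346, 132), (348, 128), (350, 207), (352, 210), (354, 199), (356, 147), (358, 153), (360, 149)]
col303 [(208, 150), (210, 148), (212, 145), (214, 151), (216, 133), (218, 79), (220, 67), (222, 104), (224, 187), (226, 209), (228, 209), (230, 207)] col352 [(208, 154), (210, 153), (212, 151), (214, 146), (216, 124), (218, 88), (220, 58), (222, 90), (224, 186), (226, 213), (228, 211), (230, 212)]
row 262 [(344, 47), (345, 45), (346, 42), (347, 57), (348, 120), (349, 179), (350, 204), (351, 207), (352, 204), (353, 188), (354, 152), (355, 146), (356, 156), (357, 157), (358, 155), (359, 154), (360, 154), (361, 153)]
L [0.5238 0.0727 0.032 ]
R [0.5116 0.1255 0.032 ]
orange tail? [0.625  0.1118 0.05  ]
o/blue [0.6386 0.1147 0.05  ]
Lr [0.5485 0.0786 0.032 ]
Rr [0.5594 0.1389 0.032 ]
```

Run:
```python
from h import *
w=load('w2'); y=.207; d=np.array([np.cos(y),np.sin(y)]);n=np.array([-d[1],d[0]])
m=atz(w,327.8,223,.032)[:2]; m2=atz(w,328,235,.032)[:2]; print(m,m2, (m2-m)@n)
tcp=np.array([.4909,.0834]); print('lateral of trough rel tcp',(m-tcp)@n,'along',(m-tcp)@d)
mouth=m+.110*d; tail=mouth-.026*d; print('mouth',mouth,'tail',tail, 'fit mouth lateral',(np.array([.636,.1225])-tcp)@n,(np.array([.636,.1225])-tcp)@d)
o=atz(w,318,320,.05)[:2]; print('orange along',(o-tcp)@d, 'tail along',(tail-tcp)@d)
```

```text
[0.52238293 0.10046253] [0.53525012 0.10350715] 0.00033509568542944057
lateral of trough rel tcp 0.010227753943156326 along 0.03431760069287248
mouth [0.63003464 0.12307027] tail [0.60458969 0.11772662] fit mouth lateral 0.008443629855572149 0.15003841213123423
orange along 0.13710874390735256 tail along 0.1183176006928725
```

Request:
play_rows --jaw '[0, 0, 0, 0, 0, 0, 0, 0, 0, 0, 0, 0, 0, 0, 0, 0, 0]' --pt "30 15 -50" --pt "57 21.6 -100" --pt "57 21.6 -140" --pt "57 21.6 -155" --pt "57 21.6 -155" --pt "66.6 23.7 -155" --pt "76.3 25.7 -155" --pt "86.1 27.8 -155" --pt "95.9 29.8 -155" --pt "101.8 31.1 -155" --pt "107.7 32.3 -155" --pt "112.6 33.3 -155" --pt "116.5 34.2 -155" --pt "120.4 35 -155" --pt "122.3 35.4 -155" --pt "122.3 35.4 -155" --pt "122.3 35.4 -155" --roll '[0, 0, 0, 0, 0, 0, 0, 0, 0, 0, 0, 0, 0, 0, 0, 0, 0]'

```text
time: 10.92
position: [0.6118, 0.1196, 0.043]
eef_rot: [[-0.978, -0.206, -0.003], [-0.206, 0.979, -0.0], [0.003, 0.0, -1.0]]
force: [-6.3, -1.4, 3.9]
width: -0.0
```

```bash
python3 - <<'E'
from h import *
snap('scene','s4');snap('side','d4')
E
python3 flag.py s4 d4 2>/dev/null
```

```text
s4 standby [ 0.6597 -0.1205  0.07  ] 9 along 0.6461
s4 duty [0.7381 0.14   0.07  ] 6 along 0.7511
d4 standby [ 0.6564 -0.1126  0.07  ] 2 along 0.6436
d4 duty [0.7357 0.1444 0.07  ] 4 along 0.7497
```

Request:
play_rows --jaw '[0, 0, 0, 0]' --pt "2 0.4 0" --pt "3.5 0.7 0" --pt "4.7 1 0" --pt "4.7 1 0" --roll '[0, 0, 0, 0]'

```text
time: 11.52
position: [0.6163, 0.1205, 0.043]
eef_rot: [[-0.978, -0.206, -0.003], [-0.206, 0.979, -0.001], [0.003, 0.0, -1.0]]
force: [-7.3, -2.4, 4.6]
width: -0.0001
```

```bash
python3 - <<'E'
from h import *
snap('scene','s5');snap('side','d5')
E
python3 flag.py s5 d5 2>/dev/null
```

```text
s5 standby [ 0.6597 -0.1205  0.07  ] 9 along 0.6461
s5 duty [0.7418 0.1415 0.07  ] 6 along 0.755
d5 standby [ 0.6573 -0.1171  0.07  ] 2 along 0.6441
d5 duty [0.7391 0.1462 0.07  ] 3 along 0.7533
```

Request:
play_rows --jaw '[0, 0, 0, 0, 0, 0, 0, 0, 0, 0, 0, 0, 0, 0, 0, 0, 0]' --pt "-5 -1 0" --pt "-10 -2.1 0" --pt "-15 -3.1 0" --pt "-20 -4.2 0" --pt "-25 -5.2 0" --pt "-30 -6.3 0" --pt "-35 -7.3 0" --pt "-40 -8.4 0" --pt "-45 -9.4 0" --pt "-50 -10.5 0" --pt "-55 -11.5 0" --pt "-60 -12.6 0" --pt "-68 -14.3 0" --pt "-76 -16 0" --pt "-76 -16 40" --pt "-76 -16 95" --pt "-86 -18 145" --roll '[0, 0, 0, 0, 0, 0, 0, 0, 0, 0, 0, 0, 0, 0, 0, 0, 0]'

```text
time: 13.75
position: [0.5318, 0.1028, 0.19]
eef_rot: [[-0.979, -0.206, 0.001], [-0.206, 0.979, 0.0], [-0.001, -0.0, -1.0]]
force: [-0.1, 0.8, 0.3]
width: -0.0002
```

```bash
python3 - <<'E'
from h import *
a=snap('scene','s6');b=snap('side','d6');snap('wrist','w6')
f=lambda i,c:cv2.resize(i['img'][c[0]:c[1],c[2]:c[3],::-1],(400,400),interpolation=cv2.INTER_CUBIC)
cv2.imwrite('pics/c6.png',np.hstack([f(a,(165,265,345,445)),f(b,(120,220,320,420))]))
E
python3 flag.py s6 d6 2>/dev/null
```

```text
s6 standby [ 0.6597 -0.1205  0.07  ] 9 along 0.6461
s6 duty [0.6893 0.1317 0.07  ] 5 along 0.7016
d6 standby [ 0.6551 -0.1122  0.07  ] 1 along 0.6423
d6 duty [0.687  0.1372 0.07  ] 2 along 0.7005
```

View pics/c6.png

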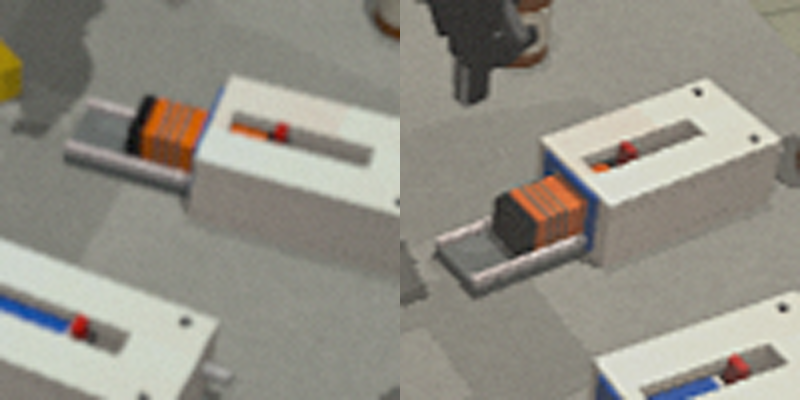

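Orange has sprung out about 62 mm with its flag back at 0, and blue is still caught. Now I'll grip the part outside, keeping the fingertips above the rails.

Request:
play_rows --jaw '[85, 85, 85, 85, 85, 85, 30, 30, 30, 30, 30, 30]' --pt "20 4 0" --pt "50 10 -30" --pt "73 15.2 -80" --pt "73 15.2 -120" --pt "73 15.2 -136" --pt "73 15.2 -136" --pt "73 15.2 -136" --pt "73 15.2 -136" --pt "73 15.2 -136" --pt "73 15.2 -136" --pt "73 15.2 -136" --pt "73 15.2 -136" --roll '[0, 0, 0, 0, 0, 0, 0, 0, 0, 0, 0, 0]' --grip_force 50

```text
time: 15.4
position: [0.6056, 0.1181, 0.0539]
eef_rot: [[-0.979, -0.206, 0.002], [-0.206, 0.979, 0.0], [-0.002, -0.0, -1.0]]
force: [-1.9, -0.7, 11.5]
width: 0.0428
```

Request:
play_rows --jaw '[30, 30, 30, 30, 30, 30, 30, 30, 30, 30, 30]' --pt "0 0 1" --pt "-5 -1 1" --pt "-11 -2.3 1" --pt "-17 -3.6 1" --pt "-23 -4.8 1" --pt "-29 -6.1 1" --pt "-35 -7.3 1" --pt "-41 -8.6 1" --pt "-48 -10.1 1" --pt "-54 -11.3 1" --pt "-54 -11.3 1" --roll '[0, 0, 0, 0, 0, 0, 0, 0, 0, 0, 0]'

```text
time: 16.77
position: [0.5505, 0.1066, 0.0539]
eef_rot: [[-0.978, -0.206, 0.001], [-0.206, 0.978, 0.0], [-0.001, -0.0, -1.0]]
force: [-1.3, -1.1, 10.6]
width: 0.0429
```

```bash
python3 - <<'E'
from h import *
a=snap('scene','s7');b=snap('side','d7');print(get_obs()['position'])
f=lambda i,c:cv2.resize(i['img'][c[0]:c[1],c[2]:c[3],::-1],(400,400),interpolation=cv2.INTER_CUBIC)
cv2.imwrite('pics/c7.png',np.hstack([f(a,(165,265,330,430)),f(b,(130,230,310,410))]))
E
python3 flag.py s7 d7 2>/dev/null
```

```text
[0.55045111 0.10664569 0.05388255]
s7 standby [ 0.6597 -0.1205  0.07  ] 9 along 0.6461
s7 duty [0.6889 0.1327 0.07  ] 6 along 0.7014
d7 standby [ 0.6551 -0.1122  0.07  ] 1 along 0.6423
d7 duty [0.687  0.1372 0.07  ] 2 along 0.7005
```

View pics/c7.png

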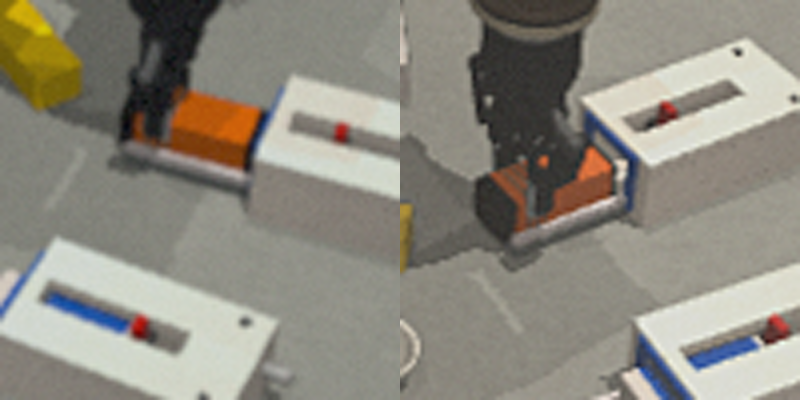

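Request:
play_rows --jaw '[62, 62, 62, 62, 62, 62, 30, 30, 30, 30, 30, 30]' --pt "0 0 0" --pt "0 0 1" --pt "0 0 1" --pt "10 2 1" --pt "20 4 1" --pt "23.5 4.9 1" --pt "23.5 4.9 1" --pt "23.5 4.9 1" --pt "23.5 4.9 1" --pt "23.5 4.9 1" --pt "23.5 4.9 1" --pt "23.5 4.9 1" --roll '[0, 0, 0, 0, 0, 0, 0, 0, 0, 0, 0, 0]' --grip_force 50

```text
time: 18.38
position: [0.5743, 0.1116, 0.0544]
eef_rot: [[-0.979, -0.206, 0.0], [-0.206, 0.979, 0.0], [-0.0, -0.0, -1.0]]
force: [1.1, 1.1, 5.4]
width: 0.043
```

Run:
```python
from h import *
b=snap('side','d8');snap('scene','s8')
f=lambda i,c:cv2.resize(i['img'][c[0]:c[1],c[2]:c[3],::-1],(400,400),interpolation=cv2.INTER_CUBIC)
cv2.imwrite('pics/c8.png',f(b,(130,230,310,410)))
```

```text
(no output)
```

View pics/c8.png

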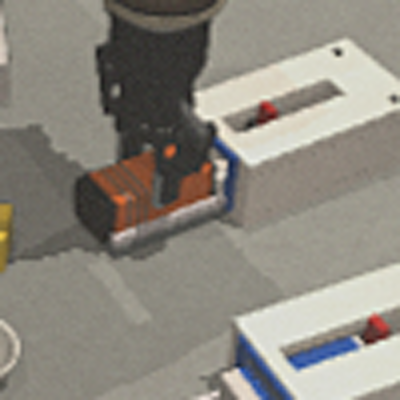

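Request:
play_rows --jaw '[30, 30, 30, 30, 30, 30, 30, 30, 30, 30, 30, 30, 30, 30, 30, 30, 30, 30, 30, 30]' --pt "-5 -1 0" --pt "-10 -2 0" --pt "-10 -2 10" --pt "-10 -2 40" --pt "-10 -2 80" --pt "-10 -2 115" --pt "-10 -2 120" --pt "-22 -43 120" --pt "-34 -84 120" --pt "-46 -125 120" --pt "-58 -166 120" --pt "-70 -207 120" --pt "-82 -248 120" --pt "-94 -289 120" --pt "-106 -330 120" --pt "-118 -371 120" --pt "-130 -412 120" --pt "-142 -452 120" --pt "-142 -452 120" --pt "-142 -452 120" --roll '[0, 0, 0, 0, 0, 0, 0, 0, -3, -6, -9, -12, -15, -18, -21, -24, -27, -28, -28, -28]'

```text
time: 20.98
position: [0.4316, -0.3397, 0.1735]
eef_rot: [[-0.961, 0.278, -0.001], [0.278, 0.961, 0.001], [0.002, 0.001, -1.0]]
force: [0.7, 0.6, -1.0]
width: 0.0427
```

Run:
```python
from h import *
b=snap('side','d9');a=snap('scene','s9');w=snap('wrist','w9')
f=lambda i,c:cv2.resize(i['img'][c[0]:c[1],c[2]:c[3],::-1],(400,400),interpolation=cv2.INTER_CUBIC)
cv2.imwrite('pics/c9.png',np.hstack([f(b,(190,350,280,440)),cv2.resize(w['img'][:,:,::-1],(400,250))if 0 else f(w,(0,400,120,520))]))
```

```text
(no output)
```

View pics/c9.png

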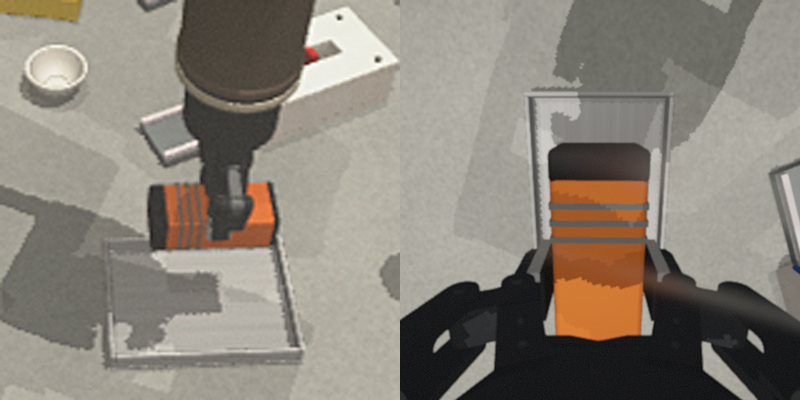

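Run:
```python
from h import *
w=load('w9'); o=np.array([.4316,-.3397]);d=np.array([.961,-.278])
for n,v,z in (('wall',95,.025),('tail low',145,.132),('tail top',180,.168)): print(n,(atz(w,319,v,z)[:2]-o)@d)
for u in (247,270): pass
nn=np.array([.278,.961])
for u in (128,269): print('side wall lat',(atz(w,u,97,.025)[:2]-o)@nn)
```

```text
wall -0.08813178738260834
tail low -0.05468613121042152
tail top -0.04270010319858818
side wall lat -0.16276577570285802
side wall lat -0.041601019105882646
```

The cartridge is level and parallel to the tray. Its tail is at about -50 mm and the wall at -88 mm, so there is good clearance. I'll lower it now.

Request:
play_rows --jaw '[30, 30, 30, 30, 30, 30, 30, 30]' --pt "0 0 -40" --pt "0 0 -80" --pt "0 0 -110" --pt "0 0 -118" --pt "0 0 -122" --pt "0 0 -125" --pt "0 0 -127" --pt "0 0 -127" --roll '[0, 0, 0, 0, 0, 0, 0, 0]'

```text
time: 22.12
position: [0.4325, -0.3405, 0.0477]
eef_rot: [[-0.961, 0.277, 0.0], [0.277, 0.961, -0.0], [-0.001, -0.0, -1.0]]
force: [-0.7, 0.4, -2.2]
width: 0.0428
```

Request:
play_rows --jaw '[30, 30, 30, 30]' --pt "0 0 -0.8" --pt "0 0 -1.6" --pt "0 0 -2.2" --pt "0 0 -2.2" --roll '[0, 0, 0, 0]'

```text
time: 22.62
position: [0.4324, -0.3405, 0.0463]
eef_rot: [[-0.961, 0.277, 0.001], [0.277, 0.961, -0.001], [-0.001, -0.0, -1.0]]
force: [-4.6, 4.1, 25.1]
width: 0.0426
```

Request:
play_rows --jaw '[30, 62, 62, 62, 62, 62, 62, 62, 62, 62]' --pt "0 0 1" --pt "0 0 1" --pt "0 0 1" --pt "0 0 1" --pt "0 0 5" --pt "0 0 20" --pt "0 0 60" --pt "0 0 110" --pt "0 0 160" --pt "0 0 160" --roll '[0, 0, 0, 0, 0, 0, 0, 0, 0, 0]'

```text
time: 23.88
position: [0.434, -0.3418, 0.21]
eef_rot: [[-0.961, 0.277, 0.006], [0.277, 0.961, -0.005], [-0.007, -0.003, -1.0]]
force: [-0.6, 0.4, -0.5]
width: 0.0623
```

```bash
python3 - <<'E'
from h import *
b=snap('side','d10');a=snap('scene','s10');w=snap('wrist','w10')
f=lambda i,c:cv2.resize(i['img'][c[0]:c[1],c[2]:c[3],::-1],(400,400),interpolation=cv2.INTER_CUBIC)
cv2.imwrite('pics/c10.png',np.hstack([f(a,(150,350,210,410)),f(w,(0,400,120,520))]))
E
python3 flag.py s10 d10 2>/dev/null
```

```text
s10 standby [ 0.6597 -0.1205  0.07  ] 9 along 0.6461
s10 duty [0.6893 0.1317 0.07  ] 5 along 0.7016
d10 standby [ 0.6564 -0.1189  0.07  ] 2 along 0.643
d10 duty [nan nan nan] 0 along nan
```

View pics/c10.png

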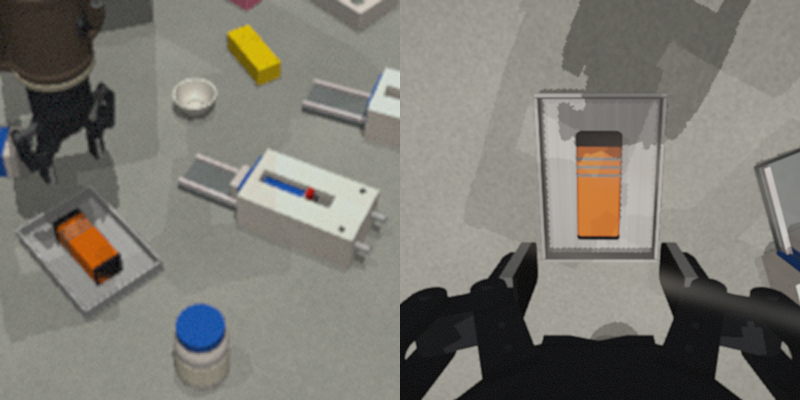

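The orange cartridge lies flat in the tray and clear of its walls. Blue is still caught, the bowl and jar stand where they were, and the robot touches nothing.

Run:
```python
from h import *
A,B=load('s0')['img'].astype(int),load('s10')['img'].astype(int)
for n,(u,v) in dict(bowl=(307,199),jar=(310,322),amber=(450,157)).items(): print(n,abs(A-B)[v-15:v+15,u-12:u+12].mean().round(1))
print(close_job())
```

```text
bowl 4.0
jar 5.2
amber 4.9
the job is handed in; nothing more can be done
None
```

I pushed the blue cartridge in until its catch held and let go, while the orange one was still caught. One push then sprang the orange cartridge out. I drew it clear, regripped it at its middle in the trough, and set it down flat in the steel tray. The job was handed in at about 24 s of the 67 s allowed.

**Last checks**
- **Blue cartridge:** its flag still reads about 36 mm, where the catch holds. That reading did not change while I worked on the orange one.
- **Orange cartridge:** the last pictures show it flat inside the tray, clear of all the walls. The gripper was open and well above everything.
- **Bowl, jar, amber bottle:** the image around each one hardly changed from the start (mean difference 4–5 grey levels), so none was moved.

**Disagreements and limits**
- **Mouth and trough positions:** the wrist camera placed these about 5–9 mm nearer the robot than the two fixed cameras did. The fixed-camera values matched the pushes, so I went by those.
- **Last side-camera check:** the duty bay's flag could not be read in that picture. The scene camera showed it fully out.
- **Forces:** the highest reading I saw was about 25 N at the wrist, as the cartridge touched the tray floor. There was also about 11 N upward on the tool while gripping in the trough. I only read forces at the end of each move.

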